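Pack the injector test tray

TASK

Pack the green tray for the injector test bench: lay each of the three bright steel injector bodies in the V-cradle of the same colour as its band, so that it rests level in both notches with the plates between its collars, and stand the black plug with the white cap upright inside the round white nest. The scrap injector with the black body and the all-black plug do not belong in the tray: leave them where they are.

Things in the scene. Friction and masses are not known exactly. Their poses are not given: they have to be found in the camera images.
- inj_red_center (a point): Bright steel injector body, red band, lying on the light mat (3 mm thick). 124 mm long, 0.28 kg: round body 24 mm in diameter, 88 mm long; at each end an eight-sided collar 28 mm across flats, 10 mm long, that stops it rolling; short thin end stubs beyond. The band, 30 mm wide, is at its middle: grasp there. Point: its centre on the axis, 14 mm above what it lies on; x along the axis.
- inj_blue_center (a point): Bright steel injector body, blue band, lying on the light mat (3 mm thick). 124 mm long, 0.28 kg: round body 24 mm in diameter, 88 mm long; at each end an eight-sided collar 28 mm across flats, 10 mm long, that stops it rolling; short thin end stubs beyond. The band, 30 mm wide, is at its middle: grasp there. Point: its centre on the axis, 14 mm above what it lies on; x along the axis.
- inj_yellow_center (a point): Bright steel injector body, yellow band, lying on the light mat (3 mm thick). 124 mm long, 0.28 kg: round body 24 mm in diameter, 88 mm long; at each end an eight-sided collar 28 mm across flats, 10 mm long, that stops it rolling; short thin end stubs beyond. The band, 30 mm wide, is at its middle: grasp there. Point: its centre on the axis, 14 mm above what it lies on; x along the axis.
- inj_black_center (a point): Look-alike that does not belong: injector body of the same shape and size but dull black all over, with a blue band (scrap). Point: its centre; x along its axis.
- plug_white_center (a point): Round black connector plug with a white cap (top 12 mm of its neck), 90 g, standing upright on the light mat (3 mm thick). Foot 40 mm in diameter, 18 mm high; above it a neck 30 mm in diameter up to 48 mm: grasp the neck from above. Point: its centre on the axis, 24 mm above its underside; z up.
- plug_black_center (a point): Look-alike that does not belong: the same round plug but entirely black, without the white cap. Point: its centre, 24 mm above its underside.
- cradle_red_seat (a point): V-groove cradle, red all over, fixed in the green tray. Two plates 7 mm thick, 52 mm clear between them, each with a 90 degree V-notch 36 mm wide; tops 32 mm above the table, base plate top at 9 mm. Point: where the injector's centre lies when seated, 33 mm above the table; x along the groove, z up. Either way round; 11 mm play each way before a collar meets a plate.
- cradle_blue_seat (a point): V-groove cradle, blue all over, fixed in the green tray. Two plates 7 mm thick, 52 mm clear between them, each with a 90 degree V-notch 36 mm wide; tops 32 mm above the table, base plate top at 9 mm. Point: where the injector's centre lies when seated, 33 mm above the table; x along the groove, z up. Either way round; 11 mm play each way before a collar meets a plate.
- cradle_yellow_seat (a point): V-groove cradle, yellow all over, fixed in the green tray. Two plates 7 mm thick, 52 mm clear between them, each with a 90 degree V-notch 36 mm wide; tops 32 mm above the table, base plate top at 9 mm. Point: where the injector's centre lies when seated, 33 mm above the table; x along the groove, z up. Either way round; 11 mm play each way before a collar meets a plate.
- nest_seat (a point): Round white nest fixed in the green tray: a shallow cup 62 mm across, inner diameter 55 mm, rim 9 mm above its floor. Point: centre of its inner floor, 7 mm above the table, where the plug's foot stands; z up. The tray (344 x 180 mm, rim 20 mm high) holds nest and three cradles in one row, 78 mm apart, in any order.
Things that resemble listed ones, but are neither listed nor needed, are in the scene too. Leave any turquoise look-alike of the part that bears inj_yellow_center alone.

How it is judged:
By the outcome, as a careful person would: the job done as asked, in the order asked, and still so for the second after the job is handed in, with the robot touching nothing.
It also fails if it takes over 115 s, if anything falls off the work surface, if the arm or the gripper's body presses on something with over 40 N, if the wrist force passes 120 N, or if a joint passes its speed limit or range.

ROBOT

A 7-joint arm with a two-finger parallel gripper is mounted at the origin on the work surface. World frame = base frame: x ahead of the robot, y to its left, z up, the work surface at z = 0. Lengths are in mm, angles in rad, forces in N, time in s.
With the tool pointing down it reaches from about 350 to 900 mm from the base axis. Payload 7.2 kg.
Tool frame: the origin (TCP) lies at the very end of the fingers, on their centre line; the grasp point (between the pads) lies 19 mm behind it; x points along the fingers, y is the direction in which the jaws open and shut, and the axes are right-handed (so a half turn about x gives the same grasp; the last joint's range is limited). The gripper opens to 85 mm and grips with 20 to 120 N. Pads are 22 mm wide; open, the fingers measure 114 mm over their backs; the gripper's body (76 mm by 85 mm) begins 54 mm behind the grasp point. The pads swing forward as they close: fully open they stand 13 mm farther back than shut.
Start: joints at [-1.362, 0.411, -0.013, 1.596, 0.006, 1.134, -0.082], TCP at [170.809, 601.21, 231.297] pointing down, gripper open.
Joint ranges: [-2.95, 2.95], [-0.29, 1.99], [-1.47, 1.44], [0.14, 2.54], [-1.03, 4.17], [0.13, 1.85], [-2.86, 2.86]. Speed limits (rad/s): [2.39, 2.39, 3.01, 3.01, 3.14, 3.14, 3.14].

INTERFACE

Orientations are given as a rotation vector (axis times angle).
In Python, from workcell import robot gives the robot as it stands. The module is installed in compiled form; this text tells all that it offers.
- The arm moves only by the shell command python3 -m inch 'ROWS' [FORCE]. ROWS is JSON, a list of rows, each a list of 3 entries, a list of its own where there are three numbers: the turn, a rotation vector about the tool's x, y, z in degrees, then the shift along the tool's x, y, z in cm, then the finger opening in cm, from 0 to 8.54. In form: [[[rx, ry, rz], [dx, dy, dz], gripper], ...]. A call has exactly 10 rows; each row shifts and turns the commanded pose from where the row before left it, along the tool's axes as they then stand; what a row does not reach is not made up. A row lasts 1/10 s, in which the tool goes at most 50 mm and 8.59 degrees, less where a joint would pass 70% of its speed; a pose out of reach is approached as far as the arm can. A call is refused whole if a number of a shift passes 5 or a number of a turn 8.59, either way. A call with a gripper value outside its range is refused whole. The fingers move at their own pace and stop on an object; FORCE is the grip in N (left out, the last holds). Time passes only in rows, so rows that do not move let the fingers close, or fill a call up. It gives the time, the measured TCP pose, the force and the opening at its end, in the units of the state.
- robot.read_state(): the state, without advancing time (a new reading comes with each control period).
- robot.camera(name): name is "scene" or "top" or "wrist"; returns (picture, depth): 384x512x3 uint8, red, green, blue; 384x512 float32, mm along the optical axis (not along the pixel's ray), 0 where there is no reading.
- robot.camera_params(name): a dict with "mtx" (3x3 intrinsics, pixels), "distortion" ([k1, k2, p1, p2, k3] as OpenCV has them; the pictures are not rectified), "extrinsics" (4x4, takes a point from world to camera coordinates); the wrist camera has in their place "hand_eye" (4x4, takes a point from camera to tool coordinates, whose origin is the TCP and whose axes are the tool frame's). Camera axes: x right, y down, z forward; pixel columns grow to the right and rows downward; lengths in mm; the calibration is good to about 2 mm. A picture is of the moment at which its call begins: read the wrist's pose just before it. camera_params takes no time and is no camera call.
- robot.close_job(): hands the job in, once; it reports no verdict.
The state is a dict: "time": time; "q": joint angles; "dq": joint speeds; "effort": joint torques, N m; "ee_pos": TCP position; "ee_rot": TCP orientation; "ft_force": force on the tool from outside, world axes, zero at the start; "ft_torque": the same for the moment, N m; "grip_width": opening from 0.0 (shut) to 1.0 (fully open).
Only numpy, scipy, OpenCV 4.12 (cv2) and the standard library are available. Lean on these libraries where they do the work, as an engineer would, in place of code of your own. Each camera call takes 0.05 s, during which the arm holds its last target.

## Working session

There is one attempt and no reset: what is moved stays moved. The work goes in short steps, Python scripts to look and compute and a shell command to move; the robot and the scene stay as the last step left them, time stands still between calls to the robot, and variables do not carry over. Pictures are saved under pics/ and viewed, and the job is handed in when it is done.

```bash
mkdir -p pics; ls; python3 - <<'E'
from workcell import robot
import cv2,numpy as np
np.set_printoptions(precision=4,suppress=True)
s=robot.read_state();print(s)
for n in ["scene","top","wrist"]:
    p,d=robot.camera(n);cv2.imwrite(f"pics/{n}0.png",p[:,:,::-1]);np.save(f"pics/{n}0_d.npy",d)
    print(n,robot.camera_params(n))
E
```

```text
pics
{'time': 0.0, 'q': array([-1.3622,  0.4119, -0.0127,  1.5971,  0.0056,  1.1343, -0.0822]), 'dq': array([ 0.0017, -0.0009, -0.0006,  0.0025, -0.0016,  0.0024,  0.0008]), 'effort': array([ -0.0011, -60.063 ,   0.6817, -29.9423,   0.0138,   0.0104,
        -0.    ]), 'ee_pos': array([170.6926, 600.7011, 230.4391]), 'ee_rot': array([ 0.2159,  1.5599, -0.2185]), 'ft_force': array([ 0.3702, -0.4017, -0.2667]), 'ft_torque': array([-0.0056, -0.0001, -0.0212]), 'grip_width': 0.9970731033931589}
scene {'mtx': array([[367.666 ,   0.    , 256.819 ],
       [  0.    , 367.666 , 198.1675],
       [  0.    ,   0.    ,   1.    ]]), 'distortion': array([-0.0223,  0.    ,  0.    ,  0.    ,  0.    ]), 'extrinsics': array([[  -0.519 ,    0.8547,   -0.012 ,  238.8351],
       [   0.6155,    0.3639,   -0.6991, -299.6662],
       [  -0.5931,   -0.3703,   -0.7149, 1373.4026],
       [   0.    ,    0.    ,    0.    ,    1.    ]])}
top {'mtx': array([[491.6624,   0.    , 256.5485],
       [  0.    , 491.6624, 193.0222],
       [  0.    ,   0.    ,   1.    ]]), 'distortion': array([0.0565, 0.    , 0.    , 0.    , 0.    ]), 'extrinsics': array([[   0.0191,   -0.9998,   -0.0052,   30.4911],
       [  -0.9827,   -0.0178,   -0.1842,  560.4839],
       [   0.1841,    0.0086,   -0.9829, 1559.2298],
       [   0.    ,    0.    ,    0.    ,    1.    ]])}
wrist {'mtx': array([[340.18  ,   0.    , 259.6267],
       [  0.    , 340.18  , 192.7433],
       [  0.    ,   0.    ,   1.    ]]), 'distortion': array([-0.1041,  0.    ,  0.    ,  0.    ,  0.    ]), 'hand_eye': array([[   0.0001,   -0.2662,    0.9639, -143.3668],
       [   1.    ,    0.0012,    0.0002,   -0.2979],
       [  -0.0012,    0.9639,    0.2662,  -66.003 ],
       [   0.    ,    0.    ,    0.    ,    1.    ]])}
```

View pics/top0.png

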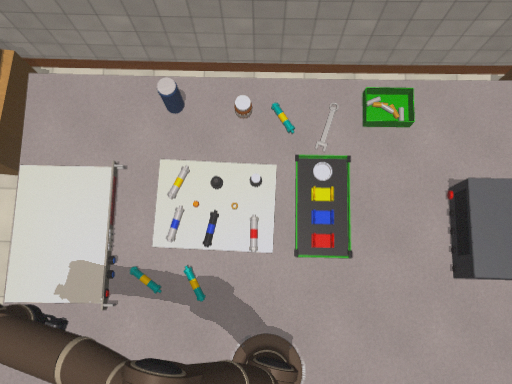

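View pics/scene0.png

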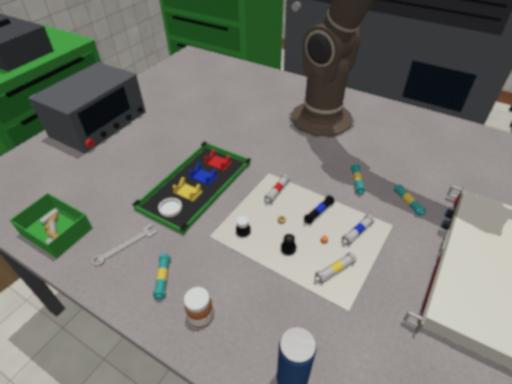

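View pics/wrist0.png

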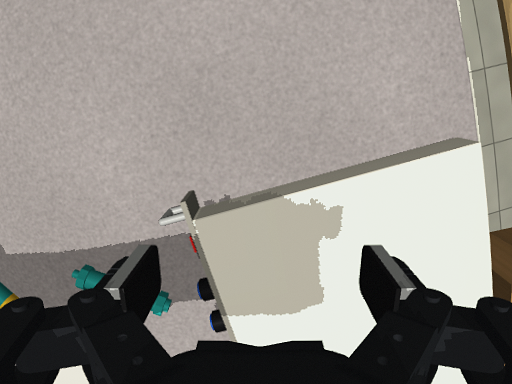

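The top view shows everything. The light mat has the red (254,232), blue (175,223) and yellow (178,182) injectors, the black scrap injector (211,228), the black plug (217,183) and the white-cap plug (256,181). The tray column runs nest (322,172), yellow (322,194), blue (322,217), red (322,241).

```bash
cat > h.py <<'E'
from workcell import robot
import cv2,numpy as np
from scipy.spatial.transform import Rotation as R
np.set_printoptions(precision=2,suppress=True)
def cam(n):
    s=robot.read_state(); p,d=robot.camera(n); P=robot.camera_params(n)
    if n=="wrist":
        T=np.eye(4);T[:3,:3]=R.from_rotvec(s["ee_rot"]).as_matrix();T[:3,3]=s["ee_pos"]
        C=T@P["hand_eye"]
    else: C=np.linalg.inv(P["extrinsics"])
    return p,d,dict(K=P["mtx"],D=P["distortion"],C=C)
def cast(c,px,z):
    px=np.atleast_2d(np.asarray(px,float))
    u=cv2.undistortPoints(px[:,None,:],c["K"],c["D"])[:,0]
    r=np.c_[u,np.ones(len(u))]@c["C"][:3,:3].T; o=c["C"][:3,3]
    return o+r*((z-o[2])/r[:,2])[:,None]
def masks(p):
    h=cv2.cvtColor(p,cv2.COLOR_RGB2HSV).astype(int);H,S,V=h[...,0],h[...,1],h[...,2]
    v=(S>150)&(V>70)
    return dict(red=v&((H<6)|(H>174)),yellow=v&(H>22)&(H<34),blue=v&(H>108)&(H<128))
def blobs(m,amin=15):
    n,l,st,ce=cv2.connectedComponentsWithStats(m.astype(np.uint8),connectivity=8)
    return [(ce[i],st[i,4],l==i) for i in range(1,n) if st[i,4]>=amin]
def axis(pts):
    c=pts.mean(0);w,v=np.linalg.eigh(np.cov((pts-c)[:,:2].T));a=v[:,1]
    return c,np.degrees(np.arctan2(a[1],a[0])),2*np.sqrt(3*w)
E
python3 - <<'E'
from h import *
p,d,c=cam("top")
for k,m in masks(p).items():
    for ce,a,b in blobs(m):
        ys,xs=np.nonzero(b)
        print(k,ce,a,cast(c,ce,17)[0],cast(c,ce,25)[0],axis(cast(c,np.c_[xs,ys],17))[1:], p[b].mean(0))
cv2.imwrite("pics/crop0.png",cv2.resize(p[140:270,140:370,::-1],None,fx=3.4,fy=3.4,interpolation=cv2.INTER_CUBIC))
E
```

```text
red [450.38 194.5 ] 42 [ 573.06 -600.91   17.  ] [ 571.53 -597.81   25.  ] (np.float64(173.0573545135909), array([17.66, 25.28])) [144.95  36.31  32.64]
red [253.33 233.41] 51 [430.7   49.24  17.  ] [429.88  49.13  25.  ] (np.float64(-175.49599551896404), array([20.75, 26.72])) [200.59  47.43  44.96]
red [322.47 240.3 ] 310 [ 412.42 -178.24   17.  ] [ 411.68 -177.22   25.  ] (np.float64(89.18424561812012), array([45.76, 72.8 ])) [193.34  41.74  35.66]
red [106.81 292.88] 16 [231.73 515.46  17.  ] [231.89 513.05  25.  ] (np.float64(-178.19390979401487), array([ 9.14, 18.52])) [117.69  32.75  29.81]
yellow [282.31 116.83] 54 [834.94 -42.41  17.  ] [832.11 -42.07  25.  ] (np.float64(-143.6630910869865), array([23.09, 30.04])) [199.04 174.28  14.69]
yellow [178.02 181.71] 52 [600.31 305.98  17.  ] [598.64 304.6   25.  ] (np.float64(151.046446289823), array([21.6 , 27.93])) [206.94 181.71  13.58]
yellow [321.96 193.65] 318 [ 568.22 -177.49   17.  ] [ 566.71 -176.48   25.  ] (np.float64(89.83420744554464), array([47.49, 77.65])) [188.65 179.71  11.94]
yellow [144.37 279.15] 54 [276.6  398.42  17.  ] [276.53 396.59  25.  ] (np.float64(50.8181676196906), array([21.29, 28.39])) [165.04 129.87  10.67]
yellow [193.83 283.43] 60 [265.5 238.2  17. ] [265.49 237.16  25.  ] (np.float64(-154.578746710139), array([21.65, 29.15])) [169.28 134.57  12.08]
blue [322.51 216.81] 292 [ 490.17 -178.86   17.  ] [ 489.05 -177.84   25.  ] (np.float64(91.09763251601183), array([44.49, 73.59])) [ 45.36  74.42 189.76]
blue [174.42 223.31] 52 [459.54 310.99  17.  ] [458.57 309.58  25.  ] (np.float64(170.9166764403768), array([21.21, 27.41])) [ 54.42  75.83 186.6 ]
blue [210.43 228.3 ] 60 [445.05 191.33  17.  ] [444.15 190.52  25.  ] (np.float64(167.10789018133903), array([21.74, 30.36])) [ 53.83  73.28 179.6 ]
```

View pics/crop0.png

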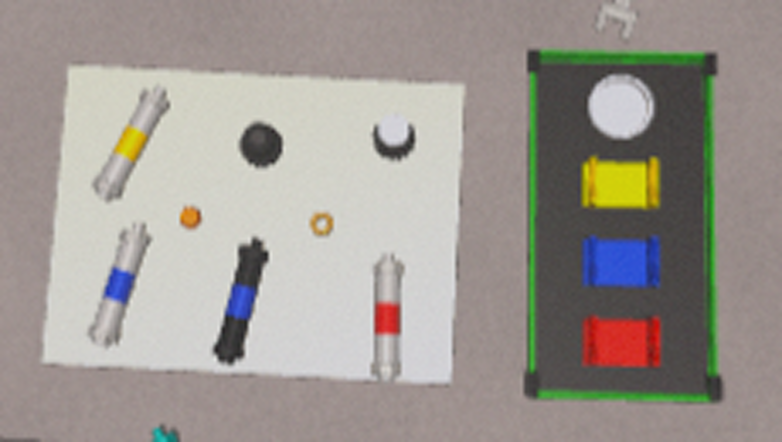

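```bash
cat > plan.py <<'E'
import sys
from h import *
# plan x y z yawdeg(of tool y, mod 180)
def plan(x,y,z,yaw=None):
    s=robot.read_state();M=R.from_rotvec(s["ee_rot"]).as_matrix()
    print("t %.2f pos"%s["time"],s["ee_pos"],"q",s["q"],"F",s["ft_force"],"grip %.3f"%s["grip_width"])
    print("tool axes x,y,z (rows):",M.T.round(3).tolist())
    d=np.array([x,y,z])-s["ee_pos"]
    print("shift now (cm):",M.T@d/10)
    if yaw is None:return
    for k in (0,180):
        a=np.radians(yaw+k);yy=np.array([np.cos(a),np.sin(a),0]);xx=np.array([0,0,-1.]);T=np.c_[xx,yy,np.cross(xx,yy)]
        rv=np.degrees(R.from_matrix(M.T@T).as_rotvec())
        if abs(rv[0])<=92:print(f"yaw+{k} turn deg:",rv,"shift after turn cm:",T.T@d/10)
if __name__=="__main__":plan(*map(float,sys.argv[1:]))
E
python3 plan.py 430 49 230 90
```

```text
t 0.20 pos [170.76 600.93 230.78] q [-1.36  0.41 -0.01  1.6   0.01  1.13 -0.08] F [ 0.93  0.16 -0.11] grip 0.998
tool axes x,y,z (rows): [[-0.0, -0.001, -1.0], [0.273, 0.962, -0.001], [0.962, -0.273, 0.0]]
shift now (cm): [  0.12 -46.01  40.02]
yaw+0 turn deg: [-15.86  -0.     0.05] shift after turn cm: [  0.08 -55.19  25.92]
```

```bash
python3 -m inch '[[[0,0,0],[0,-3.4,2.95],5],[[0,0,0],[0,-3.4,2.95],5],[[0,0,0],[0,-3.4,2.95],5],[[0,0,0],[0,-3.4,2.95],5],[[0,0,0],[0,-3.4,2.95],5],[[0,0,0],[0,-3.4,2.95],5],[[0,0,0],[0,-3.4,2.95],5],[[0,0,0],[0,-3.4,2.95],5],[[0,0,0],[0,-3.4,2.95],5],[[0,0,0],[0,-3.4,2.95],5]]' 60; python3 -m inch '[[[0,0,0],[0,-3,2.6],5],[[0,0,0],[0,-3,2.6],5],[[0,0,0],[0,-3,2.6],5],[[0,0,0],[0,-3,2.6],5],[[-8,0,0],[0,0,0],5],[[-7.8,0,0],[0,0,0],5],[[0,0,0],[0,0,0],5],[[0,0,0],[0,0,0],5],[[0,0,0],[0,0,0],5],[[0,0,0],[0,0,0],5]]'; python3 plan.py 430 49 230 90
python3 - <<'E'
from h import *
p,d,c=cam("wrist")
cv2.imwrite("pics/w1.png",p[:,:,::-1])
for k,m in masks(p).items():
    for ce,a,b in blobs(m,100):
        ys,xs=np.nonzero(b)
        P=cast(c,np.c_[xs,ys],17);print(k,ce,a,axis(P))
E
```

```text
time: 1.2
ee_pos: [362.1, 191.8, 231.5]
ee_rot: [0.218, 1.56, -0.217]
ft_force: [0.7, 0.3, -0.5]
grip_width: 0.584
time: 2.2
ee_pos: [428.8, 49.9, 231.3]
ee_rot: [0.002, 1.571, -0.002]
ft_force: [0.6, 0.2, -0.6]
grip_width: 0.584
t 2.20 pos [428.84  49.92 231.3 ] q [-0.62  0.06  0.42  2.06 -0.03  1.02  1.38] F [ 0.63  0.21 -0.61] grip 0.584
tool axes x,y,z (rows): [[0.0, 0.0, -1.0], [0.002, 1.0, 0.0], [1.0, -0.002, 0.0]]
shift now (cm): [ 0.13 -0.09  0.12]
yaw+0 turn deg: [-0.13  0.   -0.  ] shift after turn cm: [ 0.13 -0.09  0.12]
red [ 52.7  150.65] 2859 (array([ 413.18, -179.  ,   17.  ]), np.float64(91.20362441031958), array([47.17, 84.89]))
red [258.52 166.51] 618 (array([432.42,  48.14,  17.  ]), np.float64(179.50329908656192), array([23.34, 30.6 ]))
yellow [447.56   9.12] 411 (array([268.71, 239.9 ,  17.  ]), np.float64(73.66192198215779), array([19.18, 23.85]))
yellow [ 73.51 273.2 ] 1045 (array([ 563.12, -177.91,   17.  ]), np.float64(115.61805917616702), array([39.57, 49.88]))
yellow [ 46.51 283.65] 195 (array([ 579.27, -217.4 ,   17.  ]), np.float64(175.7686159902045), array([16.73, 49.64]))
yellow [466.36 296.99] 225 (array([598.71, 310.92,  17.  ]), np.float64(47.88927753117093), array([17.79, 26.51]))
blue [388.57 178.48] 639 (array([445.46, 190.55,  17.  ]), np.float64(171.1181068926752), array([25.12, 32.14]))
blue [487.02 190.21] 577 (array([458.78, 310.35,  17.  ]), np.float64(176.7293185499665), array([29.29, 30.21]))
blue [ 62.82 216.62] 2381 (array([ 490.05, -178.91,   17.  ]), np.float64(93.49995227337186), array([49.87, 83.07]))
```

View pics/w1.png

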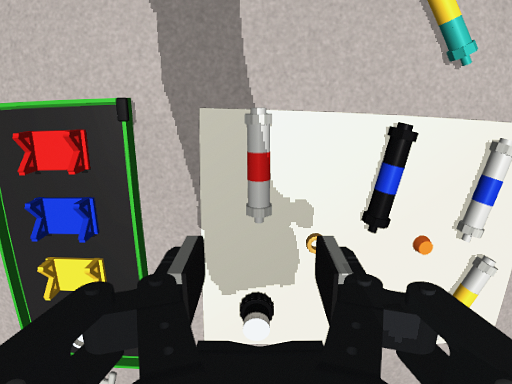

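Red injector is centred under the tool: band at (258,166) in the wrist view, axis almost along x. Both cameras put it at about (432,48). I'll descend and grip.

```bash
python3 -m inch '[[[0,0,0],[0,-0.17,0.33],5],[[0,0,0],[4,0,0],5],[[0,0,0],[4,0,0],5],[[0,0,0],[4,0,0],5],[[0,0,0],[4,0,0],5],[[0,0,0],[3,0,0],5],[[0,0,0],[1.5,0,0],5],[[0,0,0],[1.0,0,0],5],[[0,0,0],[0.5,0,0],5],[[0,0,0],[0,0,0],5]]' 60; python3 plan.py 432 48.2 6.5 90
```

```text
time: 3.25
ee_pos: [432.5, 47.9, 11.2]
ee_rot: [0.001, 1.571, -0.001]
ft_force: [-0.5, 0.3, 0.6]
grip_width: 0.581
t 3.25 pos [432.46  47.92  11.23] q [-0.47  0.46  0.31  2.25 -0.3   0.47  1.64] F [-0.51  0.32  0.58] grip 0.581
tool axes x,y,z (rows): [[-0.0, -0.0, -1.0], [0.001, 1.0, -0.0], [1.0, -0.001, -0.0]]
shift now (cm): [ 0.47  0.03 -0.05]
yaw+0 turn deg: [-0.07 -0.    0.  ] shift after turn cm: [ 0.47  0.03 -0.05]
```

```bash
python3 -m inch '[[[0,0,0],[0.4,0,0],5],[[0,0,0],[0,0,0],4],[[0,0,0],[0,0,0],3],[[0,0,0],[0,0,0],2],[[0,0,0],[0,0,0],1.5],[[0,0,0],[0,0,0],1.5],[[0,0,0],[0,0,0],1.5],[[0,0,0],[0,0,0],1.5],[[0,0,0],[0,0,0],1.5],[[0,0,0],[0,0,0],1.5]]' 60; python3 -m inch '[[[0,0,0],[-0.5,0,0],1.5],[[0,0,0],[-1.5,0,0],1.5],[[0,0,0],[-2,0,0],1.5],[[0,0,0],[-3,0,0],1.5],[[0,0,0],[-3,0,0],1.5],[[0,0,0],[-2,0,0],1.5],[[0,0,0],[0,0,0],1.5],[[0,0,0],[0,0,0],1.5],[[0,0,0],[0,0,0],1.5],[[0,0,0],[0,0,0],1.5]]'
python3 plan.py 412 -178 125 0
python3 - <<'E'
from h import *
p,d,c=cam("wrist")
cv2.imwrite("pics/w2.png",p[:,:,::-1])
E
```

```text
time: 4.25
ee_pos: [432.5, 48.1, 8.0]
ee_rot: [0.001, 1.57, -0.0]
ft_force: [-1.3, -0.5, 6.0]
grip_width: 0.258
time: 5.25
ee_pos: [431.4, 47.8, 126.2]
ee_rot: [0.0, 1.573, -0.002]
ft_force: [-0.5, 0.4, -4.3]
grip_width: 0.254
t 5.25 pos [431.36  47.75 126.18] q [-0.59  0.23  0.43  2.18 -0.14  0.76  1.5 ] F [-0.55  0.44 -4.27] grip 0.254
tool axes x,y,z (rows): [[-0.002, -0.001, -1.0], [0.001, 1.0, -0.001], [1.0, -0.001, -0.002]]
shift now (cm): [  0.14 -22.58  -1.91]
yaw+0 turn deg: [89.94 -0.06  0.14] shift after turn cm: [ 0.12 -1.94 22.58]
yaw+180 turn deg: [-90.06  -0.14  -0.06] shift after turn cm: [  0.12   1.94 -22.58]
```

View pics/w2.png

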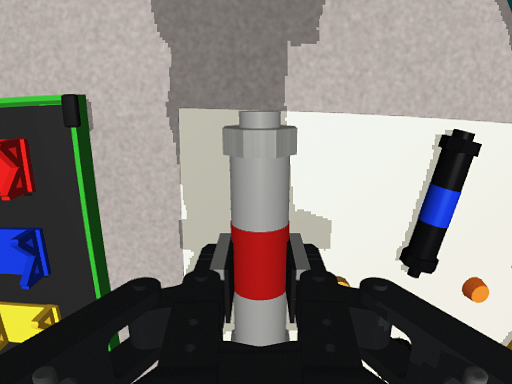

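Red is held firmly at the band: jaws sit either side of rows 231–298. Next I'll go past the tray with the jaws turned along x, so the camera can see the cradles and nest unoccluded.

```bash
python3 -m inch '[[[0,0,0],[-1.2,-4.7,1.1],1.5],[[0,0,0],[-1.2,-4.7,1.1],1.5],[[0,0,0],[-1.2,-4.7,1.1],1.5],[[0,0,0],[-1.2,-4.7,1.1],1.5],[[0,0,0],[-1.2,-4.7,1.1],1.5],[[0,0,0],[-1.2,-4.7,1.1],1.5],[[8.5,0,0],[0,0,0],1.5],[[8.5,0,0],[0,0,0],1.5],[[8.5,0,0],[0,0,0],1.5],[[8.5,0,0],[0,0,0],1.5]]' 60; python3 -m inch '[[[8.5,0,0],[0,0,0],1.5],[[8.5,0,0],[0,0,0],1.5],[[8.5,0,0],[0,0,0],1.5],[[8.5,0,0],[0,0,0],1.5],[[8.5,0,0],[0,0,0],1.5],[[8.5,0,0],[0,0,0],1.5],[[4.9,0,0],[0,0,0],1.5],[[0,0,0],[0,0,0],1.5],[[0,0,0],[0,0,0],1.5],[[0,0,0],[0,0,0],1.5]]'
python3 plan.py 500 -250 200 0
python3 - <<'E'
from h import *
p,d,c=cam("wrist")
cv2.imwrite("pics/w3.png",p[:,:,::-1])
E
```

```text
time: 6.3
ee_pos: [497.4, -234.2, 198.2]
ee_rot: [0.471, 1.521, -0.471]
ft_force: [-0.1, -0.6, -2.9]
grip_width: 0.255
time: 7.3
ee_pos: [497.8, -234.0, 199.0]
ee_rot: [1.207, 1.211, -1.207]
ft_force: [0.9, -0.5, -4.0]
grip_width: 0.254
t 7.30 pos [ 497.81 -234.01  198.98] q [-0.36  0.44  0.95  1.86 -0.41  1.05  0.76] F [ 0.86 -0.53 -4.04] grip 0.254
tool axes x,y,z (rows): [[-0.001, 0.0, -1.0], [1.0, 0.003, -0.001], [0.003, -1.0, -0.0]]
shift now (cm): [-0.1   0.21  1.6 ]
yaw+0 turn deg: [ 0.16 -0.01  0.03] shift after turn cm: [-0.1   0.22  1.6 ]
```

View pics/w3.png

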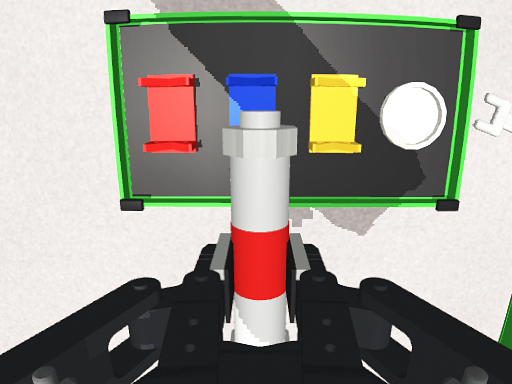

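```bash
python3 - <<'E'
import cv2
p=cv2.imread("pics/w3.png")
cv2.imwrite("pics/w3z.png",cv2.resize(p[60:165,125:455],None,fx=2.4,fy=2.4,interpolation=cv2.INTER_NEAREST))
E
```

```text
(no output)
```

View pics/w3z.png

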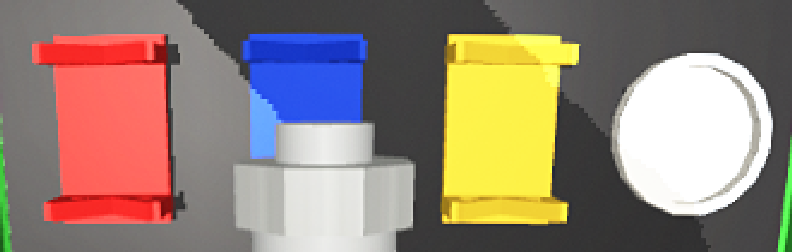

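```bash
cat > t.py <<'E'
from h import *
_,d,c=cam("wrist")
f=lambda x,y:(x/2.4+125,y/2.4+60)
def row(n,pts,z): print(n,z,cast(c,[f(*q) for q in pts],z)[:,:2].tolist())
row("red base L,R",[(58,125),(169,125)],9)
row("red far ears top",[(33,42),(156,42)],32)
row("red near ears",[(44,200),(161,200)],32)
row("yel base L,R",[(445,125),(556,125)],9)
row("yel far ears",[(456,42),(578,42)],32)
row("yel near ears",[(453,205),(568,205)],32)
row("blue far ears",[(243,42),(367,42)],32)
row("nest rim L,R",[(611,130),(772,130)],16)
row("nest rim T,B",[(695,52),(695,216)],16)
E
python3 t.py
```

```text
red base L,R 9 [[391.60967814442307, -178.6966333103996], [436.95427420711644, -179.12803403374804]]
red far ears top 32 [[391.44427452745185, -147.45199323007876], [437.48415919834383, -148.2390912045703]]
red near ears 32 [[391.51066426542184, -206.20886028663736], [437.0502042056607, -206.43165688301886]]
yel base L,R 9 [[547.6604723820398, -178.84831602467472], [592.7078391190454, -178.19601086013623]]
yel far ears 32 [[547.3245033188854, -148.02588218688027], [592.6330954231554, -147.08531552437782]]
yel near ears 32 [[548.4911172717625, -208.0126526946647], [592.9967277702964, -207.54871803873246]]
blue far ears 32 [[469.4632341844075, -148.47618007997536], [514.7346905762016, -148.39116601385808]]
nest rim L,R 16 [[613.1215079119619, -179.48166967129862], [680.6659863647026, -177.6530603695845]]
nest rim T,B 16 [[644.8855106938541, -148.33516568624165], [651.5930482414439, -213.3341177052231]]
```

Cradle centres: red x≈414.3, blue ≈492.1, yellow ≈570.2, nest ≈648, all at y≈−178. The 78 mm spacing agrees.

```bash
python3 -m inch '[[[0.16,0,0],[0,-4,-2.8],1.5],[[0,0,0],[0,-4.35,-2.8],1.5],[[0,0,0],[4,0,0],1.5],[[0,0,0],[4,0,0],1.5],[[0,0,0],[3.5,0,0],1.5],[[0,0,0],[2,0,0],1.5],[[0,0,0],[0.5,0,0],1.5],[[0,0,0],[0,0,0],1.5],[[0,0,0],[0,0,0],1.5],[[0,0,0],[0,0,0],1.5]]' 60
python3 plan.py 414.3 -178.2 24 0
python3 - <<'E'
from h import *
p,d,c=cam("wrist")
cv2.imwrite("pics/w4.png",p[:,:,::-1])
E
```

```text
time: 8.4
ee_pos: [416.8, -179.3, 60.3]
ee_rot: [1.211, 1.207, -1.209]
ft_force: [0.2, -0.0, -2.7]
grip_width: 0.254
t 8.40 pos [ 416.77 -179.28   60.32] q [-0.34  0.48  0.82  2.2  -0.57  0.68  0.88] F [ 0.19 -0.01 -2.65] grip 0.254
tool axes x,y,z (rows): [[0.002, -0.0, -1.0], [1.0, -0.002, 0.002], [-0.002, -1.0, 0.0]]
shift now (cm): [ 3.63 -0.25 -0.11]
yaw+0 turn deg: [-0.11  0.01 -0.12] shift after turn cm: [ 3.63 -0.25 -0.11]
```

View pics/w4.png

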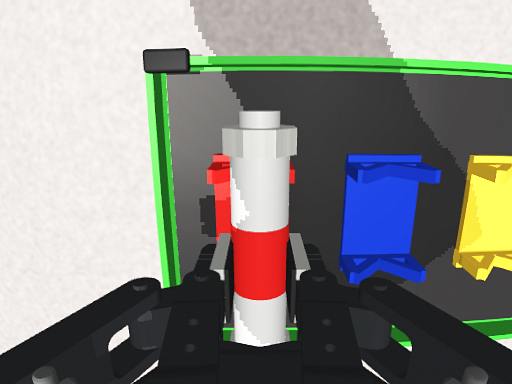

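```bash
python3 -m inch '[[[0,0,0],[0,-0.25,-0.11],1.5],[[0,0,0],[0.8,0,0],1.5],[[0,0,0],[0.8,0,0],1.5],[[0,0,0],[0.6,0,0],1.5],[[0,0,0],[0.4,0,0],1.5],[[0,0,0],[0.3,0,0],1.5],[[0,0,0],[0.2,0,0],1.5],[[0,0,0],[0.2,0,0],1.5],[[0,0,0],[0.2,0,0],1.5],[[0,0,0],[0,0,0],1.5]]' 60
python3 plan.py 414.3 -178.2 24 0
```

```text
time: 9.45
ee_pos: [413.0, -178.0, 24.5]
ee_rot: [1.211, 1.209, -1.211]
ft_force: [-2.6, 1.0, 3.3]
grip_width: 0.252
t 9.45 pos [ 412.96 -177.98   24.49] q [-0.27  0.54  0.73  2.23 -0.65  0.6   0.95] F [-2.63  1.    3.29] grip 0.252
tool axes x,y,z (rows): [[-0.0, 0.001, -1.0], [1.0, -0.002, -0.0], [-0.002, -1.0, -0.001]]
shift now (cm): [0.05 0.13 0.02]
yaw+0 turn deg: [-0.14 -0.04  0.02] shift after turn cm: [0.05 0.13 0.02]
```

Contact at the expected height with only about 6 N of seating force. Releasing.

```bash
python3 -m inch '[[[0,0,0],[0,0,0],2.4],[[0,0,0],[0,0,0],2.8],[[0,0,0],[0,0,0],3.4],[[0,0,0],[0,0,0],4],[[0,0,0],[0,0,0],4],[[0,0,0],[0,0,0],4],[[0,0,0],[0,0,0],4],[[0,0,0],[-1,0,0],4],[[0,0,0],[-3,0,0],4],[[0,0,0],[-4,0,0],4]]' 60
python3 -m inch '[[[0,0,0],[-4,0,0],4],[[0,0,0],[-4,0,0],5],[[0,0,0],[0,0,3],5],[[0,0,0],[0,0,3],5],[[0,0,0],[0,0,0],5],[[0,0,0],[0,0,0],5],[[0,0,0],[0,0,0],5],[[0,0,0],[0,0,0],5],[[0,0,0],[0,0,0],5],[[0,0,0],[0,0,0],5]]' 60
python3 - <<'E'
from h import *
p,d,c=cam("wrist")
cv2.imwrite("pics/w5.png",p[:,:,::-1])
E
python3 plan.py 458.8 311 220 94
```

```text
time: 10.45
ee_pos: [412.1, -177.9, 104.7]
ee_rot: [1.21, 1.21, -1.214]
ft_force: [1.9, 0.2, -0.0]
grip_width: 0.466
time: 11.45
ee_pos: [413.4, -237.4, 184.2]
ee_rot: [1.21, 1.209, -1.21]
ft_force: [-0.2, -0.0, -0.1]
grip_width: 0.588
t 11.50 pos [ 413.38 -237.5   184.24] q [-0.42  0.32  1.04  2.05 -0.34  0.96  0.8 ] F [ 1.2   0.71 -0.36] grip 0.584
tool axes x,y,z (rows): [[-0.0, 0.0, -1.0], [1.0, -0.002, -0.0], [-0.002, -1.0, -0.0]]
shift now (cm): [ -3.57   4.46 -54.86]
yaw+180 turn deg: [85.91 -0.    0.01] shift after turn cm: [ -3.58 -54.4   -8.36]
```

View pics/w5.png

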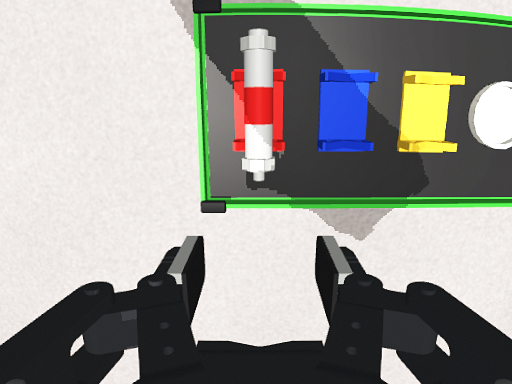

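Red rests straight in both red notches (axis column ~258), collars outside the plates. Next: blue.

```bash
python3 -m inch '[[[0,0,0],[-0.3,0.4,-4.6],5],[[0,0,0],[-0.3,0.4,-4.6],5],[[0,0,0],[-0.3,0.4,-4.6],5],[[0,0,0],[-0.3,0.4,-4.6],5],[[0,0,0],[-0.3,0.4,-4.6],5],[[0,0,0],[-0.3,0.4,-4.6],5],[[0,0,0],[-0.3,0.4,-4.6],5],[[0,0,0],[-0.3,0.4,-4.6],5],[[0,0,0],[-0.3,0.4,-4.6],5],[[0,0,0],[-0.3,0.4,-4.6],5]]' 60
python3 -m inch '[[[0,0,0],[-0.3,0.2,-4.6],5],[[0,0,0],[-0.3,0.2,-4.2],5],[[-8.2,0,0],[0,0,0],5],[[-8.2,0,0],[0,0,0],5],[[-8.2,0,0],[0,0,0],5],[[-8.2,0,0],[0,0,0],5],[[-8.2,0,0],[0,0,0],5],[[-8.2,0,0],[0,0,0],5],[[-8.2,0,0],[0,0,0],5],[[-8.2,0,0],[0,0,0],5]]' 60
python3 -m inch '[[[-8.2,0,0],[0,0,0],5],[[0,0,0],[0,0,0],5],[[0,0,0],[0,0,0],5],[[0,0,0],[0,0,0],5],[[0,0,0],[0,0,0],5],[[0,0,0],[0,0,0],5],[[0,0,0],[0,0,0],5],[[0,0,0],[0,0,0],5],[[0,0,0],[0,0,0],5],[[0,0,0],[0,0,0],5]]' 60
cat > look.py <<'E'
import sys
from h import *
p,d,c=cam("wrist")
cv2.imwrite(f"pics/{sys.argv[1]}.png",p[:,:,::-1])
for k,m in masks(p).items():
    if k not in sys.argv[2:]: continue
    for ce,a,b in blobs(m,150):
        ys,xs=np.nonzero(b)
        print(k,ce,a,axis(cast(c,np.c_[xs,ys],17)))
E
python3 look.py w6 blue;python3 plan.py 460 311 220 74
```

```text
time: 12.5
ee_pos: [453.9, 224.3, 214.5]
ee_rot: [1.211, 1.209, -1.21]
ft_force: [0.8, -0.3, -0.0]
grip_width: 0.587
time: 13.5
ee_pos: [458.3, 310.1, 220.2]
ee_rot: [0.331, 1.545, -0.331]
ft_force: [0.2, -0.3, 0.5]
grip_width: 0.584
time: 14.5
ee_pos: [458.4, 310.0, 220.3]
ee_rot: [0.224, 1.559, -0.224]
ft_force: [-0.4, 0.5, 0.4]
grip_width: 0.581
blue [259.38 167.02] 646 (array([460.34, 308.96,  17.  ]), np.float64(167.2918567844641), array([23.56, 30.34]))
blue [147.52 185.99] 650 (array([446.42, 189.04,  17.  ]), np.float64(161.8401908412847), array([24.74, 31.42]))
t 14.55 pos [458.44 310.02 220.27] q [-1.17  0.33  0.62  1.82 -0.22  1.06  0.82] F [-0.38  0.63  0.15] grip 0.583
tool axes x,y,z (rows): [[-0.0, 0.0, -1.0], [0.281, 0.96, 0.0], [0.96, -0.281, -0.0]]
shift now (cm): [0.03 0.14 0.12]
yaw+0 turn deg: [-0.33 -0.   -0.  ] shift after turn cm: [0.03 0.14 0.12]
```

View pics/w6.png

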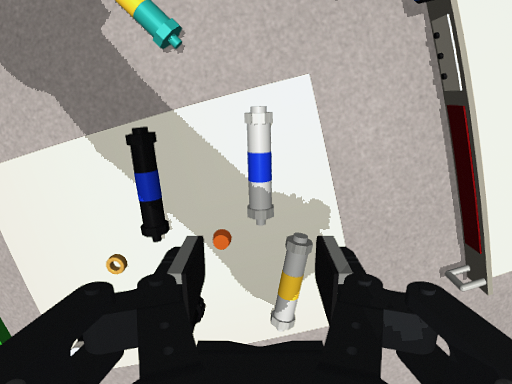

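```bash
python3 - <<'E'
from h import *
_,_,c=cam("wrist")
a=cast(c,[(258.7,108),(261,223),(259.4,167)],17);d=a[0]-a[1]
print(a,np.linalg.norm(d),np.degrees(np.arctan2(d[1],d[0])),(a[0]+a[1])/2)
E
python3 plan.py 460.3 309 8 73
```

```text
[[402.64 325.07  17.  ]
 [519.99 293.36  17.  ]
 [460.26 308.98  17.  ]] 121.56202069161387 164.88024767481303 [461.32 309.21  17.  ]
t 14.60 pos [458.44 310.03 220.29] q [-1.17  0.33  0.62  1.82 -0.22  1.06  0.82] F [ 0.55  0.32 -0.09] grip 0.589
tool axes x,y,z (rows): [[0.0, 0.0, -1.0], [0.281, 0.96, 0.0], [0.96, -0.281, 0.0]]
shift now (cm): [21.23 -0.05  0.21]
yaw+0 turn deg: [ 0.68  0.   -0.  ] shift after turn cm: [21.23 -0.04  0.21]
```

```bash
python3 -m inch '[[[-1.1,0,0],[0,-0.05,0.23],5],[[0,0,0],[4,0,0],5],[[0,0,0],[4,0,0],5],[[0,0,0],[4,0,0],5],[[0,0,0],[4,0,0],5],[[0,0,0],[3,0,0],5],[[0,0,0],[1.2,0,0],5],[[0,0,0],[0.7,0,0],5],[[0,0,0],[0.4,0,0],5],[[0,0,0],[0,0,0],5]]' 60; python3 -m inch '[[[0,0,0],[0,0,0],4],[[0,0,0],[0,0,0],3],[[0,0,0],[0,0,0],2],[[0,0,0],[0,0,0],1.5],[[0,0,0],[0,0,0],1.5],[[0,0,0],[0,0,0],1.5],[[0,0,0],[0,0,0],1.5],[[0,0,0],[0,0,0],1.5],[[0,0,0],[0,0,0],1.5],[[0,0,0],[0,0,0],1.5]]' 60; python3 plan.py 460.3 309 8 73
```

```text
time: 15.6
ee_pos: [461.1, 309.3, 8.1]
ee_rot: [0.209, 1.56, -0.208]
ft_force: [-0.5, 0.2, 0.0]
grip_width: 0.584
time: 16.6
ee_pos: [460.9, 309.4, 8.4]
ee_rot: [0.209, 1.56, -0.207]
ft_force: [-1.4, -0.7, 6.4]
grip_width: 0.258
t 16.60 pos [460.9  309.44   8.41] q [-1.02  0.63  0.45  1.97 -0.44  0.64  1.03] F [-1.45 -0.65  6.42] grip 0.258
tool axes x,y,z (rows): [[0.001, 0.001, -1.0], [0.262, 0.965, 0.002], [0.965, -0.262, 0.0]]
shift now (cm): [ 0.04 -0.06 -0.05]
yaw+0 turn deg: [ 1.79  0.03 -0.09] shift after turn cm: [ 0.04 -0.06 -0.04]
```

```bash
python3 -m inch '[[[0,0,0],[-0.5,0,0],1.5],[[0,0,0],[-1.5,0,0],1.5],[[0,0,0],[-3,0,0],1.5],[[0,0,0],[-3,0,0],1.5],[[0,0,0],[-3,0,0],1.5],[[0,0,0],[-3,0,0],1.5],[[8.3,0,0],[0,0,0],1.5],[[8.3,0,0],[0,0,0],1.5],[[8.3,0,0],[0,0,0],1.5],[[8.3,0,0],[0,0,0],1.5]]' 60
python3 -m inch '[[[8.3,0,0],[0,0,0],1.5],[[8.3,0,0],[0,0,0],1.5],[[8.3,0,0],[0,0,0],1.5],[[8.3,0,0],[0,0,0],1.5],[[8.3,0,0],[0,0,0],1.5],[[0,0,0],[0,0.3,4.4],1.5],[[0,0,0],[0,0.3,4.4],1.5],[[0,0,0],[0,0.3,4.4],1.5],[[0,0,0],[0,0.3,4.4],1.5],[[0,0,0],[0,0.3,4.4],1.5]]' 60
python3 look.py w7; python3 plan.py 492.1 -178.2 60 0
```

```text
time: 17.6
ee_pos: [460.3, 308.8, 148.4]
ee_rot: [0.666, 1.467, -0.664]
ft_force: [-0.0, -0.1, -2.1]
grip_width: 0.251
time: 18.6
ee_pos: [475.5, 87.5, 148.2]
ee_rot: [1.209, 1.211, -1.207]
ft_force: [0.6, -0.4, -2.1]
grip_width: 0.253
t 18.65 pos [475.72  79.18 148.83] q [-1.05  0.39  0.99  2.07 -0.42  0.89  0.17] F [-1.3  -8.15 -2.24] grip 0.258
tool axes x,y,z (rows): [[0.002, -0.001, -1.0], [1.0, -0.007, 0.002], [-0.007, -1.0, 0.001]]
shift now (cm): [ 8.92  1.79 25.71]
yaw+0 turn deg: [-0.37  0.08 -0.1 ] shift after turn cm: [ 8.88  1.64 25.74]
```

View pics/w7.png

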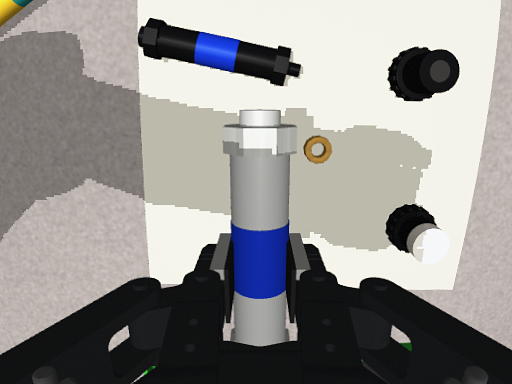

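```bash
python3 -m inch '[[[0,0,0],[0,0.3,4.4],1.5],[[0,0,0],[0,0.3,4.4],1.5],[[0,0,0],[0,0.3,4.4],1.5],[[0,0,0],[0,0.3,4.4],1.5],[[0,0,0],[0,0.3,4.4],1.5],[[0,0,0],[0,0.1,3],1.5],[[0,0,0],[0,0,1.5],1.5],[[0,0,0],[4,0,0],1.5],[[0,0,0],[3,0,0],1.5],[[0,0,0],[1.5,0,0],1.5]]' 60
python3 -m inch '[[[0,0,0],[0,0,0],1.5],[[0,0,0],[0,0,0],1.5],[[0,0,0],[0,0,0],1.5],[[0,0,0],[0,0,0],1.5],[[0,0,0],[0,0,0],1.5],[[0,0,0],[0,0,0],1.5],[[0,0,0],[0,0,0],1.5],[[0,0,0],[0,0,0],1.5],[[0,0,0],[0,0,0],1.5],[[0,0,0],[0,0,0],1.5]]' 60
python3 plan.py 492.1 -178.2 25 0
```

```text
time: 19.65
ee_pos: [491.1, -175.3, 60.9]
ee_rot: [1.208, 1.212, -1.209]
ft_force: [-0.4, 0.6, -2.0]
grip_width: 0.254
time: 20.65
ee_pos: [492.2, -176.0, 62.3]
ee_rot: [1.208, 1.21, -1.208]
ft_force: [-0.3, -0.5, -2.1]
grip_width: 0.252
t 20.65 pos [ 492.17 -176.05   62.26] q [-0.35  0.58  0.8   2.04 -0.6   0.77  0.83] F [-0.34 -0.55 -2.08] grip 0.252
tool axes x,y,z (rows): [[-0.0, 0.0, -1.0], [1.0, 0.001, -0.0], [0.001, -1.0, -0.0]]
shift now (cm): [ 3.73 -0.01  0.22]
yaw+0 turn deg: [ 0.08 -0.    0.  ] shift after turn cm: [ 3.73 -0.01  0.22]
```

```bash
python3 -m inch '[[[0,0,0],[0,-0.05,0.22],1.5],[[0,0,0],[0.8,0,0],1.5],[[0,0,0],[0.8,0,0],1.5],[[0,0,0],[0.6,0,0],1.5],[[0,0,0],[0.5,0,0],1.5],[[0,0,0],[0.4,0,0],1.5],[[0,0,0],[0.3,0,0],1.5],[[0,0,0],[0.2,0,0],1.5],[[0,0,0],[0.1,0,0],1.5],[[0,0,0],[0,0,0],1.5]]' 60
python3 plan.py 492.1 -178.2 24 0
```

```text
time: 21.65
ee_pos: [491.5, -178.3, 25.5]
ee_rot: [1.209, 1.21, -1.208]
ft_force: [-1.3, 0.5, 0.9]
grip_width: 0.252
t 21.65 pos [ 491.52 -178.29   25.55] q [-0.29  0.63  0.74  2.06 -0.67  0.7   0.88] F [-1.32  0.51  0.94] grip 0.252
tool axes x,y,z (rows): [[-0.0, 0.0, -1.0], [1.0, 0.001, -0.0], [0.001, -1.0, -0.0]]
shift now (cm): [ 0.15  0.06 -0.01]
yaw+0 turn deg: [ 0.07 -0.02  0.  ] shift after turn cm: [ 0.15  0.06 -0.01]
```

Contact has begun. I'll go 1 mm lower, release, then retreat.

```bash
python3 -m inch '[[[0,0,0],[0.1,0,0],1.5],[[0,0,0],[0,0,0],2.4],[[0,0,0],[0,0,0],2.8],[[0,0,0],[0,0,0],3.4],[[0,0,0],[0,0,0],4],[[0,0,0],[0,0,0],4],[[0,0,0],[0,0,0],4],[[0,0,0],[-1,0,0],4],[[0,0,0],[-3,0,0],4],[[0,0,0],[-4,0,0],4]]' 60
python3 -m inch '[[[0,0,0],[-4,0,0],4],[[0,0,0],[-4,0,0],5],[[0,0,0],[0,0,3],5],[[0,0,0],[0,0,3],5],[[0,0,0],[0,0,0],5],[[0,0,0],[0,0,0],5],[[0,0,0],[0,0,0],5],[[0,0,0],[0,0,0],5],[[0,0,0],[0,0,0],5],[[0,0,0],[0,0,0],5]]' 60
python3 look.py w8
python3 plan.py 600 306 200 62
```

```text
time: 22.65
ee_pos: [490.5, -178.1, 104.6]
ee_rot: [1.207, 1.212, -1.211]
ft_force: [1.0, -0.2, 0.2]
grip_width: 0.468
time: 23.65
ee_pos: [491.9, -237.7, 184.2]
ee_rot: [1.208, 1.21, -1.208]
ft_force: [0.4, -0.6, 0.2]
grip_width: 0.585
t 23.70 pos [ 491.88 -237.81  184.24] q [-0.35  0.46  0.96  1.89 -0.43  1.02  0.8 ] F [-0.22  0.7  -0.2 ] grip 0.587
tool axes x,y,z (rows): [[-0.0, 0.0, -1.0], [1.0, 0.002, -0.0], [0.002, -1.0, -0.0]]
shift now (cm): [ -1.57  10.92 -54.36]
yaw+0 turn deg: [-61.88  -0.01   0.  ] shift after turn cm: [ -1.58  53.09 -15.98]
```

View pics/w8.png

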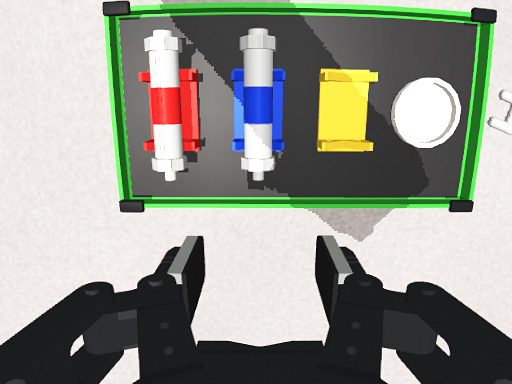

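Blue is seated straight as well. Next: yellow on the mat.

```bash
python3 -m inch '[[[0,0,0],[-0.4,0.9,-4.5],5],[[0,0,0],[-0.4,0.9,-4.5],5],[[0,0,0],[-0.4,0.9,-4.5],5],[[0,0,0],[-0.4,0.9,-4.5],5],[[0,0,0],[0,0.9,-4.5],5],[[0,0,0],[0,0.9,-4.5],5],[[0,0,0],[0,0.9,-4.5],5],[[0,0,0],[0,0.9,-4.5],5],[[0,0,0],[0,0.9,-4.5],5],[[0,0,0],[0,0.9,-4.5],5]]' 60
python3 -m inch '[[[0,0,0],[0,0.9,-4.5],5],[[0,0,0],[0,0.9,-4.5],5],[[-7.75,0,0],[0,0,0],5],[[-7.75,0,0],[0,0,0],5],[[-7.75,0,0],[0,0,0],5],[[-7.75,0,0],[0,0,0],5],[[-7.75,0,0],[0,0,0],5],[[-7.75,0,0],[0,0,0],5],[[-7.75,0,0],[0,0,0],5],[[-7.75,0,0],[0,0,0],5]]' 60
python3 -m inch '[[[0,0,0],[0,0,0],5],[[0,0,0],[0,0,0],5],[[0,0,0],[0,0,0],5],[[0,0,0],[0,0,0],5],[[0,0,0],[0,0,0],5],[[0,0,0],[0,0,0],5],[[0,0,0],[0,0,0],5],[[0,0,0],[0,0,0],5],[[0,0,0],[0,0,0],5],[[0,0,0],[0,0,0],5]]' 60
python3 look.py w9 yellow;python3 plan.py 600 306 8 62
```

```text
time: 24.7
ee_pos: [581.1, 214.1, 200.3]
ee_rot: [1.208, 1.21, -1.208]
ft_force: [0.8, 0.0, -0.4]
grip_width: 0.588
time: 25.7
ee_pos: [598.9, 302.0, 200.1]
ee_rot: [0.377, 1.538, -0.378]
ft_force: [-0.1, -0.6, -0.3]
grip_width: 0.586
time: 26.7
ee_pos: [599.0, 301.9, 200.3]
ee_rot: [0.382, 1.537, -0.382]
ft_force: [0.2, -0.5, -0.3]
grip_width: 0.583
yellow [264.27 169.88] 563 (array([602.11, 305.41,  17.  ]), np.float64(152.08153276780274), array([19.34, 30.19]))
t 26.75 pos [599.03 301.91 200.31] q [-0.95  0.57  0.63  1.54 -0.36  1.14  0.84] F [ 0.33 -0.36 -0.25] grip 0.583
tool axes x,y,z (rows): [[0.0, 0.0, -1.0], [0.468, 0.884, 0.0], [0.884, -0.468, 0.0]]
shift now (cm): [19.23  0.4  -0.11]
yaw+0 turn deg: [ 0.08  0.   -0.01] shift after turn cm: [19.23  0.41 -0.11]
```

View pics/w9.png

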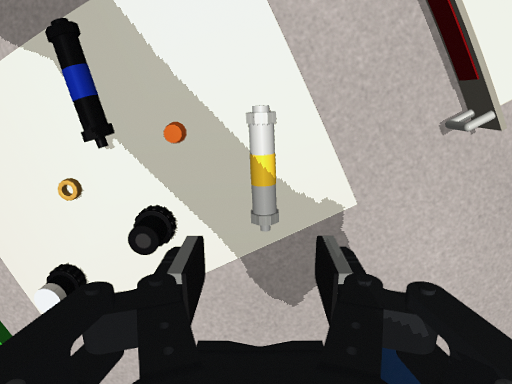

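```bash
python3 - <<'E'
from h import *
_,_,c=cam("wrist")
a=cast(c,[(260.7,105.5),(265,230),(263,170)],17);d=a[0]-a[1]
print(a,np.linalg.norm(d),np.degrees(np.arctan2(d[1],d[0])),(a[0]+a[1])/2)
E
python3 plan.py 602 305 8 61
```

```text
[[546.02 331.1   17.  ]
 [658.22 276.93  17.  ]
 [601.61 304.33  17.  ]] 124.59585263270188 154.22872908960505 [602.12 304.02  17.  ]
t 26.80 pos [599.03 301.86 200.33] q [-0.95  0.57  0.63  1.54 -0.36  1.14  0.84] F [-0.32  0.41 -0.4 ] grip 0.585
tool axes x,y,z (rows): [[0.0, 0.0, -1.0], [0.468, 0.884, 0.0], [0.884, -0.468, -0.0]]
shift now (cm): [19.23  0.42  0.12]
yaw+0 turn deg: [ 1.07 -0.   -0.  ] shift after turn cm: [19.23  0.42  0.11]
```

```bash
python3 -m inch '[[[-2.1,0,0],[0,0.34,0.15],5],[[0,0,0],[4,0,0],5],[[0,0,0],[4,0,0],5],[[0,0,0],[4,0,0],5],[[0,0,0],[3,0,0],5],[[0,0,0],[2,0,0],5],[[0,0,0],[1.2,0,0],5],[[0,0,0],[0.7,0,0],5],[[0,0,0],[0.4,0,0],5],[[0,0,0],[0,0,0],5]]' 60; python3 plan.py 601.9 304.2 8 64.2;  python3 -m inch '[[[0,0,0],[0,0,0],4],[[0,0,0],[0,0,0],3],[[0,0,0],[0,0,0],2],[[0,0,0],[0,0,0],1.5],[[0,0,0],[0,0,0],1.5],[[0,0,0],[0,0,0],1.5],[[0,0,0],[0,0,0],1.5],[[0,0,0],[0,0,0],1.5],[[0,0,0],[0,0,0],1.5],[[0,0,0],[0,0,0],1.5]]' 60; python3 plan.py 601.9 304.2 8 64.2
```

```text
time: 27.8
ee_pos: [602.3, 304.4, 7.7]
ee_rot: [0.354, 1.541, -0.353]
ft_force: [-0.0, 0.3, 0.1]
grip_width: 0.583
t 27.80 pos [602.26 304.36   7.71] q [-0.87  0.79  0.5   1.66 -0.48  0.82  0.97] F [-0.03  0.32  0.14] grip 0.583
tool axes x,y,z (rows): [[0.001, 0.0, -1.0], [0.435, 0.9, 0.001], [0.9, -0.435, 0.0]]
shift now (cm): [-0.03 -0.03 -0.03]
yaw+0 turn deg: [-0.02  0.02 -0.03] shift after turn cm: [-0.03 -0.03 -0.03]
time: 28.8
ee_pos: [602.3, 304.5, 8.4]
ee_rot: [0.354, 1.541, -0.352]
ft_force: [-1.4, -0.1, 6.2]
grip_width: 0.256
t 28.80 pos [602.34 304.5    8.36] q [-0.87  0.79  0.5   1.66 -0.48  0.82  0.97] F [-1.38 -0.08  6.15] grip 0.256
tool axes x,y,z (rows): [[0.001, 0.001, -1.0], [0.435, 0.9, 0.001], [0.9, -0.435, 0.0]]
shift now (cm): [ 0.04 -0.05 -0.03]
yaw+0 turn deg: [-0.01  0.02 -0.07] shift after turn cm: [ 0.04 -0.05 -0.03]
```

```bash
python3 -m inch '[[[0,0,0],[-0.5,0,0],1.5],[[0,0,0],[-1.5,0,0],1.5],[[0,0,0],[-3,0,0],1.5],[[0,0,0],[-3,0,0],1.5],[[0,0,0],[-3,0,0],1.5],[[0,0,0],[-3,0,0],1.5],[[8,0,0],[0,0,0],1.5],[[8,0,0],[0,0,0],1.5],[[8,0,0],[0,0,0],1.5],[[8,0,0],[0,0,0],1.5]]' 60
python3 -m inch '[[[8,0,0],[0,0,0],1.5],[[8,0,0],[0,0,0],1.5],[[8,0,0],[0,0,0],1.5],[[8.2,0,0],[0,0,0],1.5],[[0,0,0],[0,-0.3,4.4],1.5],[[0,0,0],[0,-0.3,4.4],1.5],[[0,0,0],[0,-0.3,4.4],1.5],[[0,0,0],[0,-0.3,4.4],1.5],[[0,0,0],[0,-0.3,4.4],1.5],[[0,0,0],[0,-0.3,4.4],1.5]]' 60
python3 -m inch '[[[0,0,0],[0,-0.3,4.4],1.5],[[0,0,0],[0,-0.3,4.4],1.5],[[0,0,0],[0,-0.3,4.4],1.5],[[0,0,0],[0,-0.3,4.4],1.5],[[0,0,0],[0,-0.2,3],1.5],[[0,0,0],[0,0,1.2],1.5],[[0,0,0],[0,0,0],1.5],[[0,0,0],[0,0,0],1.5],[[0,0,0],[0,0,0],1.5],[[0,0,0],[0,0,0],1.5]]' 60
python3 look.py w10;python3 plan.py 570 -178.2 60 0
```

```text
time: 29.8
ee_pos: [601.7, 304.2, 148.2]
ee_rot: [0.791, 1.422, -0.791]
ft_force: [-0.0, -0.8, -3.5]
grip_width: 0.259
time: 30.8
ee_pos: [583.4, 38.8, 148.2]
ee_rot: [1.21, 1.21, -1.209]
ft_force: [0.8, 0.3, -4.1]
grip_width: 0.255
time: 31.8
ee_pos: [570.2, -175.8, 147.2]
ee_rot: [1.208, 1.211, -1.207]
ft_force: [0.4, -0.1, -3.8]
grip_width: 0.256
t 31.85 pos [ 570.1  -176.18  147.17] q [-0.4   0.58  0.88  1.8  -0.53  1.01  0.7 ] F [-0.46  0.4  -3.16] grip 0.256
tool axes x,y,z (rows): [[-0.0, 0.001, -1.0], [1.0, 0.002, -0.0], [0.002, -1.0, -0.001]]
shift now (cm): [ 8.72 -0.01  0.21]
yaw+0 turn deg: [ 0.11 -0.03  0.01] shift after turn cm: [ 8.72 -0.01  0.2 ]
```

View pics/w10.png

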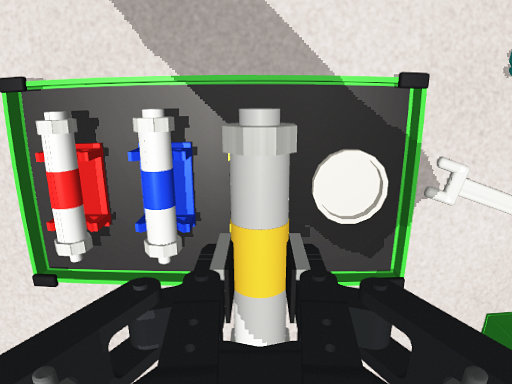

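Yellow is held level over its cradle, with red and blue undisturbed. Lowering.

```bash
python3 -m inch '[[[0,0,0],[4,-0.03,0.2],1.5],[[0,0,0],[3.5,0,0],1.5],[[0,0,0],[1.5,0,0],1.5],[[0,0,0],[1,0,0],1.5],[[0,0,0],[0.8,0,0],1.5],[[0,0,0],[0.6,0,0],1.5],[[0,0,0],[0.4,0,0],1.5],[[0,0,0],[0.2,0,0],1.5],[[0,0,0],[0.1,0,0],1.5],[[0,0,0],[0,0,0],1.5]]' 60
python3 plan.py 570 -178.2 24.5 0
```

```text
time: 32.85
ee_pos: [569.7, -179.8, 26.6]
ee_rot: [1.21, 1.209, -1.209]
ft_force: [0.7, 0.2, -2.6]
grip_width: 0.254
t 32.85 pos [ 569.68 -179.82   26.57] q [-0.29  0.73  0.74  1.87 -0.68  0.81  0.82] F [ 0.74  0.16 -2.6 ] grip 0.254
tool axes x,y,z (rows): [[0.001, -0.0, -1.0], [1.0, -0.0, 0.001], [-0.0, -1.0, 0.0]]
shift now (cm): [ 0.21  0.03 -0.16]
yaw+0 turn deg: [-0.02  0.   -0.03] shift after turn cm: [ 0.21  0.03 -0.16]
```

```bash
python3 -m inch '[[[0,0,0],[0.1,0,-0.1],1.5],[[0,0,0],[0.1,0,0],1.5],[[0,0,0],[0.05,0,0],1.5],[[0,0,0],[0,0,0],1.5],[[0,0,0],[0,0,0],1.5],[[0,0,0],[0,0,0],1.5],[[0,0,0],[0,0,0],1.5],[[0,0,0],[0,0,0],1.5],[[0,0,0],[0,0,0],1.5],[[0,0,0],[0,0,0],1.5]]' 60
python3 -m inch '[[[0,0,0],[0,0,0],2.4],[[0,0,0],[0,0,0],2.8],[[0,0,0],[0,0,0],3.4],[[0,0,0],[0,0,0],4],[[0,0,0],[0,0,0],4],[[0,0,0],[0,0,0],4],[[0,0,0],[0,0,0],4],[[0,0,0],[-1,0,0],4],[[0,0,0],[-3,0,0],4],[[0,0,0],[-4,0,0],4]]' 60
python3 -m inch '[[[0,0,0],[-4,0,0],4],[[0,0,0],[-4,0,0],5],[[0,0,0],[0,0,3],5],[[0,0,0],[0,0,3],5],[[0,0,0],[0,0,0],5],[[0,0,0],[0,0,0],5],[[0,0,0],[0,0,0],5],[[0,0,0],[0,0,0],5],[[0,0,0],[0,0,0],5],[[0,0,0],[0,0,0],5]]' 60
python3 look.py w11
python3 plan.py 600 43 200 0
python3 - <<'E'
from h import *
p,d,c=cam("top")
print(cast(c,[(256,180)],48))
cv2.imwrite("pics/top1.png",cv2.resize(p[140:270,140:370,::-1],None,fx=3.4,fy=3.4,interpolation=cv2.INTER_CUBIC))
E
```

```text
time: 33.85
ee_pos: [569.6, -179.0, 25.2]
ee_rot: [1.211, 1.209, -1.209]
ft_force: [-4.3, 2.2, 11.2]
grip_width: 0.252
time: 34.85
ee_pos: [568.3, -178.5, 103.9]
ee_rot: [1.208, 1.211, -1.212]
ft_force: [1.2, -0.6, -0.4]
grip_width: 0.467
time: 35.85
ee_pos: [569.6, -238.1, 183.7]
ee_rot: [1.209, 1.21, -1.209]
ft_force: [-0.3, 0.5, 0.5]
grip_width: 0.586
t 35.90 pos [ 569.6  -238.3   183.74] q [-0.29  0.58  0.9   1.71 -0.5   1.1   0.77] F [-0.03 -0.56 -0.43] grip 0.587
tool axes x,y,z (rows): [[-0.0, 0.0, -1.0], [1.0, 0.0, -0.0], [0.0, -1.0, -0.0]]
shift now (cm): [ -1.62   3.05 -28.13]
yaw+0 turn deg: [ 0.02 -0.    0.  ] shift after turn cm: [ -1.63   3.04 -28.13]
[[604.31  43.6   48.  ]]
```

View pics/w11.png

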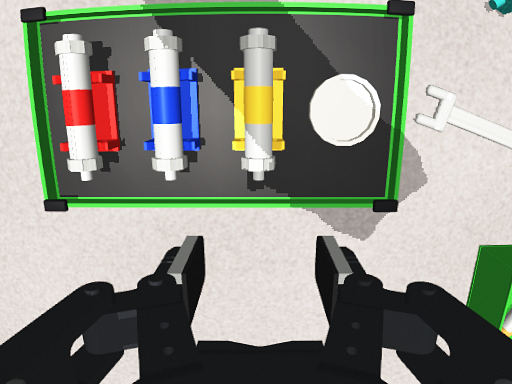

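View pics/top1.png

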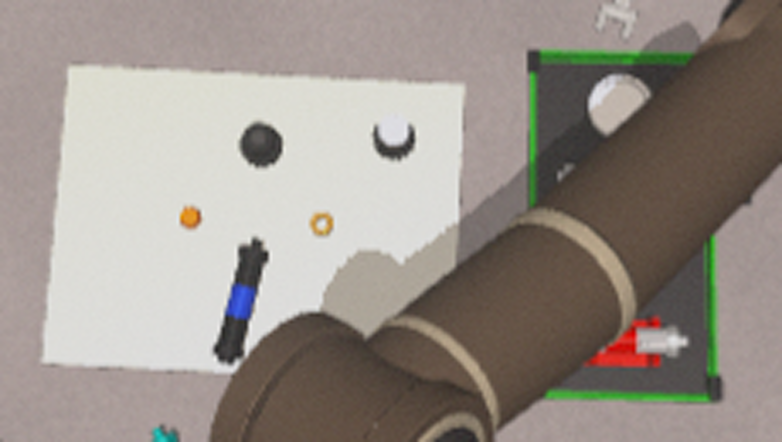

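Yellow is seated too (axis column ~258 in both notches). Now the white-cap plug.

```bash
cat > nest.py <<'E'
from h import *
p,d,c=cam("wrist")
g=cv2.cvtColor(p,cv2.COLOR_RGB2HSV)
m=((g[...,2]>110)&(g[...,1]<60)).astype(np.uint8)
m[:,:300]=0;m[170:]=0;m[:60]=0;m[:,395:]=0
b=max(blobs(m,200),key=lambda t:t[1]);cs,_=cv2.findContours(b[2].astype(np.uint8),0,2)
e=cv2.fitEllipse(max(cs,key=len));print(e,cast(c,[e[0]],16),cast(c,[e[0]],12))
E
python3 nest.py
python3 -m inch '[[[0,0,0],[-0.5,0.5,-4.2],6],[[0,0,0],[-0.5,0.5,-4.2],6],[[0,0,0],[-0.5,0.5,-4.2],6],[[0,0,0],[0,0.5,-4.2],6],[[0,0,0],[0,0.5,-4.2],6],[[0,0,0],[0,0.5,-4.2],6],[[0,0,0],[0,0.5,-3],6],[[0,0,0],[0,0,0],6],[[0,0,0],[0,0,0],6],[[0,0,0],[0,0,0],6]]' 40
python3 look.py w12; python3 plan.py 605 43.5 200 0
```

```text
((344.510009765625, 109.1650619506836), (69.44664764404297, 72.70600128173828), 33.47978973388672) [[ 647.04 -179.63   16.  ]] [[ 648.02 -179.73   12.  ]]
time: 37.0
ee_pos: [604.3, 41.6, 198.9]
ee_rot: [1.21, 1.208, -1.211]
ft_force: [-0.0, -0.7, 0.4]
grip_width: 0.7
t 37.05 pos [604.38  41.38 199.01] q [-0.79  0.55  0.94  1.73 -0.49  1.12  0.29] F [ 0.4  -0.06  0.29] grip 0.707
tool axes x,y,z (rows): [[0.0, -0.0, -1.0], [1.0, -0.003, 0.0], [-0.003, -1.0, 0.0]]
shift now (cm): [-0.1   0.06 -0.21]
yaw+0 turn deg: [-0.16  0.03 -0.01] shift after turn cm: [-0.1   0.06 -0.21]
```

View pics/w12.png

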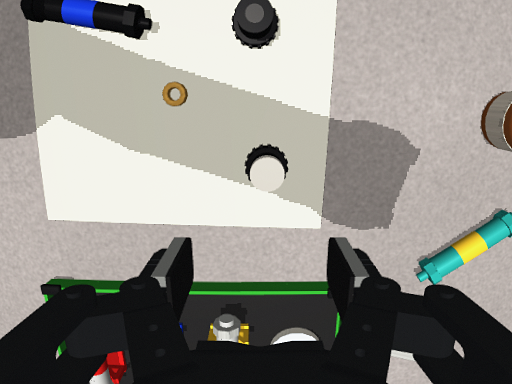

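```bash
python3 - <<'E'
from h import *
_,_,c=cam("wrist")
print(cast(c,[(267,174),(248,174),(286,174),(267,192)],51))
print(cast(c,[(266,165),(245,165),(287.5,165)],12))
E
```

```text
[[612.15  44.51  51.  ]
 [595.51  44.54  51.  ]
 [628.8   44.5   51.  ]
 [612.21  28.17  51.  ]]
[[611.97  45.07  12.  ]
 [591.26  45.11  12.  ]
 [633.19  45.06  12.  ]]
```

```bash
python3 -m inch '[[[0,0,0],[0,0.74,-0.32],6],[[0,0,0],[4,0,0],6],[[0,0,0],[4,0,0],6],[[0,0,0],[4,0,0],6],[[0,0,0],[2.5,0,0],6],[[0,0,0],[1.4,0,0],6],[[0,0,0],[0.8,0,0],6],[[0,0,0],[0.4,0,0],6],[[0,0,0],[0.2,0,0],6],[[0,0,0],[0,0,0],6]]' 40
python3 look.py w13; python3 plan.py 611.8 44.6 25.5 0
```

```text
time: 38.1
ee_pos: [612.6, 46.5, 26.6]
ee_rot: [1.21, 1.208, -1.208]
ft_force: [-0.1, -0.2, 0.2]
grip_width: 0.701
t 38.15 pos [612.57  46.52  26.71] q [-0.67  0.76  0.76  1.83 -0.69  0.84  0.43] F [-0.34  0.31 -0.1 ] grip 0.703
tool axes x,y,z (rows): [[0.001, 0.0, -1.0], [1.0, -0.0, 0.001], [-0.0, -1.0, -0.0]]
shift now (cm): [ 0.12 -0.08  0.19]
yaw+0 turn deg: [-0.01 -0.03 -0.08] shift after turn cm: [ 0.12 -0.08  0.19]
```

View pics/w13.png

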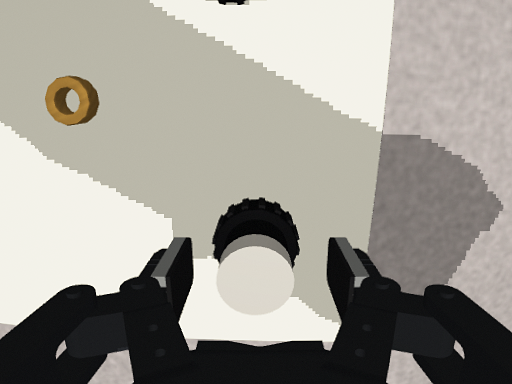

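Plug neck sits between the open jaws: cap centre (255,276), pads at columns 180 and 340. Shift 2 mm and grip.

```bash
python3 - <<'E'
from h import *
_,_,c=cam("wrist")
print(cast(c,[(255.5,275)],51))
E
python3 -m inch '[[[0,0,0],[0.05,-0.08,0.15],5],[[0,0,0],[0,0,0],4],[[0,0,0],[0,0,0],3.4],[[0,0,0],[0,0,0],2.8],[[0,0,0],[0,0,0],2.2],[[0,0,0],[0,0,0],2.2],[[0,0,0],[0,0,0],2.2],[[0,0,0],[0,0,0],2.2],[[0,0,0],[0,0,0],2.2],[[0,0,0],[0,0,0],2.2]]' 40
python3 plan.py 611.8 44.6 25.5 0
```

```text
[[612.24  46.89  51.  ]]
time: 39.2
ee_pos: [611.2, 44.9, 25.6]
ee_rot: [1.21, 1.209, -1.209]
ft_force: [-1.5, 0.0, 5.0]
grip_width: 0.333
t 39.20 pos [611.23  44.93  25.63] q [-0.67  0.76  0.75  1.83 -0.69  0.83  0.44] F [-1.48  0.03  4.97] grip 0.333
tool axes x,y,z (rows): [[0.0, 0.0, -1.0], [1.0, -0.0, 0.0], [-0.0, -1.0, -0.0]]
shift now (cm): [0.01 0.06 0.03]
yaw+0 turn deg: [-0.02 -0.02 -0.01] shift after turn cm: [0.01 0.06 0.03]
```

```bash
python3 -m inch '[[[0,0,0],[-0.5,0,0],2.2],[[0,0,0],[-1.5,0,0],2.2],[[0,0,0],[-3,0,0],2.2],[[0,0,0],[-3,0,0],2.2],[[0,0,0],[-2,0,0],2.2],[[0,0,0],[0,0.6,4],2.2],[[0,0,0],[0,0.6,4],2.2],[[0,0,0],[0,0.6,4],2.2],[[0,0,0],[0,0.6,4],2.2],[[0,0,0],[0,0.6,4],2.2]]' 40
python3 -m inch '[[[0,0,0],[0,0.6,1.9],2.2],[[0,0,0],[0,0,0.5],2.2],[[0,0,0],[0,0,0],2.2],[[0,0,0],[0,0,0],2.2],[[0,0,0],[0,0,0],2.2],[[0,0,0],[0,0,0],2.2],[[0,0,0],[0,0,0],2.2],[[0,0,0],[0,0,0],2.2],[[0,0,0],[0,0,0],2.2],[[0,0,0],[0,0,0],2.2]]' 40
python3 look.py w14; python3 plan.py 647.8 -179 30 0
```

```text
time: 40.2
ee_pos: [641.3, -156.7, 126.4]
ee_rot: [1.209, 1.208, -1.209]
ft_force: [0.1, -0.1, 0.0]
grip_width: 0.337
time: 41.2
ee_pos: [647.1, -179.1, 125.3]
ee_rot: [1.209, 1.209, -1.209]
ft_force: [0.9, -0.1, -1.0]
grip_width: 0.339
t 41.25 pos [ 647.06 -179.15  125.28] q [-0.32  0.72  0.83  1.62 -0.59  1.07  0.67] F [-0.43  0.23 -0.92] grip 0.335
tool axes x,y,z (rows): [[0.0, -0.0, -1.0], [1.0, -0.0, 0.0], [-0.0, -1.0, 0.0]]
shift now (cm): [ 9.53  0.07 -0.01]
yaw+0 turn deg: [-0.02  0.   -0.  ] shift after turn cm: [ 9.53  0.07 -0.01]
```

View pics/w14.png

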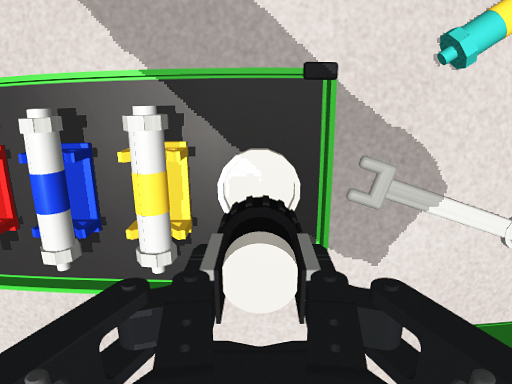

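Plug is held upright and the nest lines up with it (nest column ~259, plug ~260). Lowering.

```bash
python3 -m inch '[[[0,0,0],[3,0.05,0],2.2],[[0,0,0],[3,0,0],2.2],[[0,0,0],[1.2,0,0],2.2],[[0,0,0],[0.8,0,0],2.2],[[0,0,0],[0.5,0,0],2.2],[[0,0,0],[0.4,0,0],2.2],[[0,0,0],[0.2,0,0],2.2],[[0,0,0],[0.15,0,0],2.2],[[0,0,0],[0.1,0,0],2.2],[[0,0,0],[0,0,0],2.2]]' 40
python3 look.py w15; python3 plan.py 647.8 -179 30 0
```

```text
time: 42.25
ee_pos: [647.7, -179.0, 32.0]
ee_rot: [1.21, 1.209, -1.209]
ft_force: [-1.0, 0.4, -0.8]
grip_width: 0.337
t 42.30 pos [ 647.68 -179.09   31.99] q [-0.27  0.82  0.74  1.67 -0.67  0.92  0.73] F [-0.43  0.06 -1.15] grip 0.336
tool axes x,y,z (rows): [[0.0, 0.0, -1.0], [1.0, -0.0, 0.0], [-0.0, -1.0, -0.0]]
shift now (cm): [ 0.2   0.01 -0.01]
yaw+0 turn deg: [-0.02 -0.   -0.02] shift after turn cm: [ 0.2   0.01 -0.01]
```

View pics/w15.png

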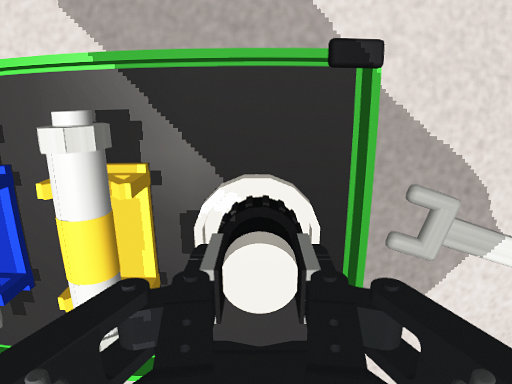

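```bash
python3 -m inch '[[[0,0,0],[0.1,0,0],2.2],[[0,0,0],[0.1,0,0],2.2],[[0,0,0],[0.05,0,0],2.2],[[0,0,0],[0,0,0],2.2],[[0,0,0],[0,0,0],2.2],[[0,0,0],[0,0,0],2.2],[[0,0,0],[0,0,0],2.2],[[0,0,0],[0,0,0],2.2],[[0,0,0],[0,0,0],2.2],[[0,0,0],[0,0,0],2.2]]' 40
```

```text
time: 43.3
ee_pos: [647.6, -179.1, 29.7]
ee_rot: [1.21, 1.209, -1.209]
ft_force: [-2.1, 1.3, 6.0]
grip_width: 0.337
```

Contact with the nest floor at z≈29.7, as predicted. Releasing.

```bash
python3 -m inch '[[[0,0,0],[0,0,0],2.8],[[0,0,0],[0,0,0],3.2],[[0,0,0],[0,0,0],3.8],[[0,0,0],[0,0,0],4.6],[[0,0,0],[0,0,0],4.6],[[0,0,0],[0,0,0],4.6],[[0,0,0],[0,0,0],4.6],[[0,0,0],[-1,0,0],4.6],[[0,0,0],[-3,0,0],4.6],[[0,0,0],[-4,0,0],4.6]]' 40
python3 -m inch '[[[0,0,0],[-4,0,0],5],[[0,0,0],[-4,0,0],5],[[0,0,0],[0,0,3],5],[[0,0,0],[0,0,3],5],[[0,0,0],[0,0,0],5],[[0,0,0],[0,0,0],5],[[0,0,0],[0,0,0],5],[[0,0,0],[0,0,0],5],[[0,0,0],[0,0,0],5],[[0,0,0],[0,0,0],5]]' 40
python3 look.py w16
python3 - <<'E'
from h import *
p,d,c=cam("scene")
cv2.imwrite("pics/s1.png",cv2.resize(p[120:260,110:420,::-1],None,fx=2.5,fy=2.5,interpolation=cv2.INTER_CUBIC))
E
```

```text
time: 44.3
ee_pos: [646.4, -178.7, 109.1]
ee_rot: [1.208, 1.212, -1.212]
ft_force: [1.2, -0.0, 0.4]
grip_width: 0.538
time: 45.3
ee_pos: [647.7, -238.4, 189.2]
ee_rot: [1.209, 1.21, -1.209]
ft_force: [-0.7, -0.1, 0.3]
grip_width: 0.583
```

View pics/w16.png

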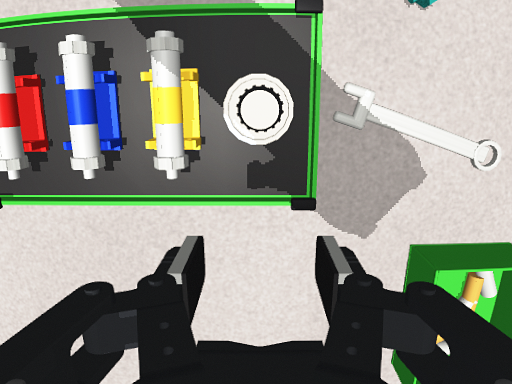

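View pics/s1.png

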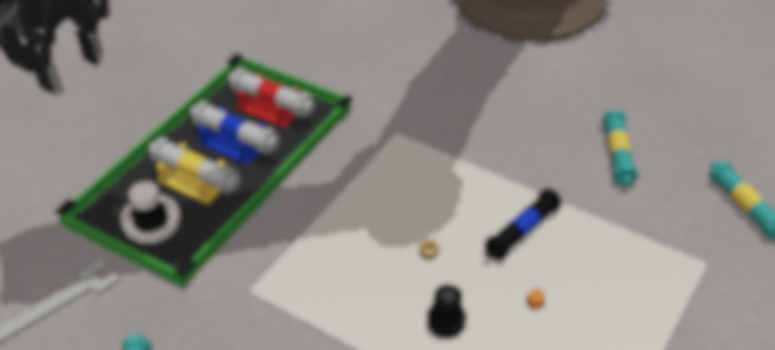

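Plug stands centred in the nest (262,108) and all three injectors sit in their cradles. One level check by depth, with the arm shifted so all three are in view.

```bash
python3 -m inch '[[[0,0,0],[0,-4,0],5],[[0,0,0],[0,-4,0],5],[[0,0,0],[0,-4,0],5],[[0,0,0],[0,-2,0],5],[[0,0,0],[0,0,0],5],[[0,0,0],[0,0,0],5],[[0,0,0],[0,0,0],5],[[0,0,0],[0,0,0],5],[[0,0,0],[0,0,0],5],[[0,0,0],[0,0,0],5]]' 40
python3 - <<'E'
from h import *
p,d,c=cam("wrist");cv2.imwrite("pics/w17.png",p[:,:,::-1])
v,u=np.mgrid[0:384,0:512];m=(d>0)&(v<200)
n=cv2.undistortPoints(np.c_[u[m],v[m]].astype(float)[:,None],c["K"],c["D"])[:,0]
P=(np.c_[n,np.ones(len(n))]*d[m][:,None])@c["C"][:3,:3].T+c["C"][:3,3]
for nm,x in(("red",413.5),("blue",491.5),("yellow",569.7)):
    for y in(-143,-155,-178,-201,-213):
        s=P[(abs(P[:,0]-x)<14)&(abs(P[:,1]-y)<3)];k=s[s[:,2]>s[:,2].max()-2]
        print(nm,y,"top z %.1f at x %.1f"%(np.percentile(s[:,2],97),k[:,0].mean()))
print(robot.read_state()["time"])
E
```

```text
time: 46.4
ee_pos: [507.8, -239.1, 189.1]
ee_rot: [1.209, 1.209, -1.21]
ft_force: [0.5, -0.1, 0.1]
grip_width: 0.583
red -143 top z 46.5 at x 413.8
red -155 top z 46.2 at x 413.2
red -178 top z 46.6 at x 413.3
red -201 top z 46.2 at x 414.4
red -213 top z 46.2 at x 414.0
blue -143 top z 46.2 at x 491.9
blue -155 top z 46.6 at x 491.4
blue -178 top z 46.6 at x 491.5
blue -201 top z 46.3 at x 491.2
blue -213 top z 46.4 at x 491.2
yellow -143 top z 46.2 at x 569.2
yellow -155 top z 46.4 at x 568.8
yellow -178 top z 46.6 at x 568.9
yellow -201 top z 46.3 at x 569.4
yellow -213 top z 46.5 at x 568.0
46.45
```

View pics/w17.png

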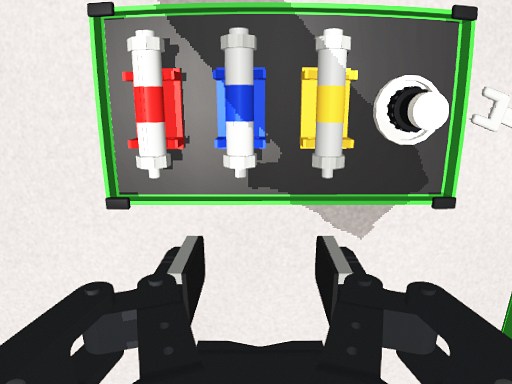

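All three injectors are level to within 0.4 mm along their length, at the same height and centred in their cradles. The plug stands in the nest.

```bash
python3 -c "
from workcell import robot
print(robot.close_job())"
```

```text
the job is handed in; nothing more can be done
None
```

I packed the tray and handed the job in at about 46 s. The red, then blue, then yellow injector lie in their own cradles, and the white-capped plug stands in the nest.

- **Injectors:** In the last wrist view and depth check, each is level to within 0.4 mm end to end, with its collars outside the plates. Their tops read about 46.4 mm where 45 mm is expected. All three read the same, so I put that down to the roughly 2 mm camera calibration, not a bad seat.
- **Plug:** It stands upright and centred in the nest. It met the nest floor at the expected height, with about 6 N on the wrist.
- **Look-alikes:** The scrap injector, the all-black plug and the turquoise pieces were not touched.
- **Forces:** The highest wrist force I saw was about 12 N, while seating yellow; readings were only at the end of each move.
- **Disagreement:** The first top-camera estimates were off from the wrist camera by about 2 mm on most parts, and by about 8 mm on the plug, where I had picked the pixel roughly. I used the wrist values for every grasp and placement.

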